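Lay out the capsules and hold the feeder open for loading

ROBOT

A 6-joint arm with a two-finger parallel gripper is mounted at the origin on the work surface. World frame = base frame: x ahead of the robot, y to its left, z up, the work surface at z = 0. Lengths are in m, angles in degrees, forces in N, time in s.
With the tool pointing down it reaches from about 0.4 to 0.825 m from the base axis. Payload 7 kg.
Tool frame: the origin (TCP) lies midway between the tips of the shut fingers; the grasp point (between the pads) lies 19 mm behind it; z points along the fingers, y is the line along which they close (so a half turn about z gives the same grasp; the last joint's range is limited). The gripper opens to 88 mm and grips with 3 to 60 N. Pads are 19 mm wide; open, the fingers measure 130 mm over their backs; the gripper's body (78 mm by 193 mm) begins 47 mm behind the grasp point.
Start: joints at [86.923, 20.546, 0.682, 0, -70.136, -16.507], TCP at [0.226, 0.636, 0.227] pointing down, gripper open.
Joint ranges: [-176.03, 176.03], [-82.01, 121.73], [-58.28, 71.71], [-173.87, 95.51], [-174.79, -0.11], [-173.66, 173.66]. Speed limits (degrees/s): [136.94, 136.94, 172.46, 180, 180, 180].

INTERFACE

Orientations are given as [roll, pitch, yaw] about the fixed x, y, z axes, in that order (R = Rz(yaw) Ry(pitch) Rx(roll)).
In Python, from plant import telemetry, viewer, workorder gives the robot as it stands. The module is installed in compiled form; this text tells all that it offers.
- The arm moves only by the tool carry_out, never from a script. Its argument "rows" is a list of rows, each a list of 6 numbers: the shift along the tool's x, y, z in m, then the turn, a rotation vector about the tool's x, y, z in rad. In form: [[tx, ty, tz, ax, ay, az], ...]. A call has 1 to 8 rows; each row is the pose to reach, as a shift and turn from the pose commanded when the call began, along the tool's axes at that moment; what a row does not reach only later rows make up. A row lasts 1/8 s, in which the tool goes at most 62.5 mm and 10.7 degrees, less where a joint would pass 70% of its speed; a pose out of reach is approached as far as the arm can. A call with a gripper value outside its range is refused whole. "grip" is the gripper's target within -1 to 1 (fully open at 1, half-way at 0, shut at -1), set as the call begins (left out, the last holds). The fingers move at their own pace and stop on an object; the grip force is fixed at half the most. Time passes only in rows, so rows that repeat a pose let the fingers close. It gives the time, the measured TCP pose, the force, the opening and the grip force at its end, in the units of the state.
- telemetry.get_obs(): the state, without advancing time (a new reading comes with each control period).
- viewer.snapshot(name): name is "scene" or "top" or "wrist"; returns the picture (384x512x3 uint8, red, green, blue); there is no depth.
- viewer.camera_info(name): a dict with "intrinsics" (3x3 intrinsics, pixels), "k1" (the pictures are not rectified: a ray, as slopes to the right and down, at radius r is drawn at 1 + k1 r^2 times it, then the intrinsics apply), "extrinsics" (4x4, takes a point from camera to world coordinates); the wrist camera has in their place "tool_from_camera" (4x4, takes a point from camera to tool coordinates, whose origin is the TCP and whose axes are the flange's). Camera axes: x right, y down, z forward; pixel columns grow to the right and rows downward; lengths in m; the calibration is good to about 2 mm. A picture is of the moment at which its call begins: read the wrist's pose just before it. camera_info takes no time and is no camera call.
- workorder.close_job(): hands the job in; it is judged then, once.
The state is a dict: "clock": time; "joint_pos": joint angles; "qvel": joint speeds; "tau": joint torques, N m; "tool_pos": TCP position; "orientation": TCP orientation; "force": force on the tool from outside, world axes, zero at the start; "moment": the same for the moment, N m; "opening": finger opening in m; "gripper_force": force on a finger pad.
Only numpy, scipy, OpenCV 4.12 (cv2) and the standard library are available. Lean on these libraries where they do the work, as an engineer would, in place of code of your own. Each camera call takes 0.05 s, during which the arm holds its last target. There are 200 camera calls.

TASK

Get the coffee corner ready for refilling the capsule feeder: stand the three loose gold capsules, dome up, on the three empty rings of the wooden tray, one to a ring and centred, so that they make a neat second row beside the blue ones, and let go of them. Then pull the red handle of the feeder's sprung telescoping rod out until its pointer is level with the yellow clip on the rail, and keep holding it there: finish while holding the rod at the mark, since it springs back if let go. Leave the blue capsules and the other things on the counter where they are.

Things in the scene. Friction and masses are not known exactly. Their poses are not given: they have to be found in the camera images.
- cap0: gold espresso capsule standing on its flange, dome up: aluminium flange 37 mm across and 2 mm thick at the bottom, body 31 mm across, 34 mm high in all, about 15 g; origin at the centre of its underside (loose on the counter between the tray and the feeder)
- cap1: gold espresso capsule standing on its flange, dome up: aluminium flange 37 mm across and 2 mm thick at the bottom, body 31 mm across, 34 mm high in all, about 15 g; origin at the centre of its underside (loose on the counter between the tray and the feeder)
- cap2: gold espresso capsule standing on its flange, dome up: aluminium flange 37 mm across and 2 mm thick at the bottom, body 31 mm across, 34 mm high in all, about 15 g; origin at the centre of its underside (loose on the counter between the tray and the feeder)
- tray: flat wooden tray, fixed, 180 mm (its x) by 250 mm (its y), 8 mm thick, no rim, at one side (the feeder is at the other, either way round); origin under its centre. Two rows of three rings (dark 39 mm disc in a white 45 mm ring), rows along its y, 72 mm apart both ways; the row at -x is empty, the row at +x holds blue capsules
- spot0 (a point): centre of an empty ring (+y end of the empty row), on the tray's top, which is 8 mm above the counter; axes as the tray's
- spot1 (a point): centre of an empty ring (middle of the empty row), on the tray's top, which is 8 mm above the counter; axes as the tray's
- spot2 (a point): centre of an empty ring (-y end of the empty row), on the tray's top, which is 8 mm above the counter; axes as the tray's
- set0: blue espresso capsule standing on its flange, dome up: aluminium flange 37 mm across and 2 mm thick at the bottom, body 31 mm across, 34 mm high in all, about 15 g; origin at the centre of its underside, already on its ring of the tray; stays there
- set1: blue espresso capsule standing on its flange, dome up: aluminium flange 37 mm across and 2 mm thick at the bottom, body 31 mm across, 34 mm high in all, about 15 g; origin at the centre of its underside, already on its ring of the tray; stays there
- set2: blue espresso capsule standing on its flange, dome up: aluminium flange 37 mm across and 2 mm thick at the bottom, body 31 mm across, 34 mm high in all, about 15 g; origin at the centre of its underside, already on its ring of the tray; stays there
- feeder: capsule feeder, fixed: grey base 365 mm (its x, -165 to 200) by 160 mm (y), 12 mm thick; trough 70 mm high at x 42 to 200, 58 mm wide; before it a dark sleeve, 20 mm thick, axis 50 mm up, mouth at x = -20. The rod slides out of the sleeve to the feeder's -x. Origin on the counter under the rod's centre line, x = 0 as above
- rod (a joint): how far the rod is pulled out to the feeder's -x, m: 0 home, 0.09 end stop. The spring pulls it home with 4 N at 0 to 12 N at the stop, plus 0.4 N friction. The 12 mm rod ends in an upright red paddle, 14 mm thick along the pull, 30 mm wide (y), from 33 to 118 mm above the counter, at feeder x = -70 mm when home
- pull_grip (a point): grip point on the paddle: its centre line, 95 mm above the counter, 23 mm below its top; moves with the rod; axes as the feeder's. Pinch it from above across its 14 mm (fingers before and behind; the sleeve's mouth is 43 mm behind it at home and only 60 mm high) or across its 30 mm
- pointer (a point): tip of the red pointer arm (tip 3 mm thick) that reaches 57 mm to the +y side of the paddle's middle, 37 mm above the counter, at the paddle's own x; moves with the rod
- clip: yellow clip fixed on the aluminium rail along the feeder's +y side, 16 mm wide along the pull, 16 mm deep, top 42 mm above the counter; the origin is on the counter below the rod's centre line, at the clip's x; axes as the feeder's. It stands 40 to 78 mm out from the pointer's home
- mark (a point): the length mark: middle of the clip's inner face, 37 mm above the counter, beside the pointer's path (origin of the clip, +57 mm in y); axes as the feeder's. The rod is at its mark when pointer and mark have the same x in the feeder's frame
- cup: white espresso cup, 66 mm across, 58 mm high, beyond the loose capsules; origin at the centre of its underside; stays where it is
- mug: blue mug at the left side of the counter, 84 mm across, 95 mm high; origin at the centre of its underside; stays where it is
- sugar_jar: glass jar with brass cap at the right side, 80 mm across, 120 mm high; origin at the centre of its underside; stays where it is
- spoon: 140 mm teaspoon lying flat at the right side; origin at the centre of its underside; stays where it is
- saucer: white saucer at the left, 130 mm across, 18 mm high; origin at the centre of its underside; stays where it is

How it is judged:
By the outcome, as a careful person would: the job done as asked, in the order asked, and still so for the second after the job is handed in, while the arm keeps its last pose, push and grip.
It also fails if it takes over 64 s, if anything falls off the work surface, if the arm or the gripper's body presses on something with over 40 N, if the wrist force passes 120 N, or if a joint passes its speed limit or range.

## Working session

There is one attempt and no reset: what is moved stays moved. The work goes in short steps, Python scripts to look and compute and a tool call to move; the robot and the scene stay as the last step left them, time stands still between calls to the robot, and variables do not carry over. Pictures are saved under pics/ and viewed, at most 13 in all, crops included, and the job is handed in when it is done.

Besides the shell and the picture viewer there is one more tool, called after "Emit:" as name([rows], argument=value, ...), one row to a line, values as JSON. carry_out: Moves the arm, as the interface text tells. Its arguments: {"type":"object","properties":{"rows":{"type":"array"},"grip":{"type":"number"}},"required":["rows"]}

```bash
mkdir -p pics; cat > h.py <<'E'
import numpy as np, cv2
from scipy.spatial.transform import Rotation as R
from plant import telemetry, viewer, workorder
def snap(n,f):
    o=telemetry.get_obs(); im=viewer.snapshot(n); cv2.imwrite('pics/'+f+'.png',im[:,:,::-1]); return o,im
def pose(o):
    T=np.eye(4); T[:3,:3]=R.from_euler('xyz',o['orientation'],degrees=True).as_matrix(); T[:3,3]=o['tool_pos']; return T
def cam(n,o=None):
    c=viewer.camera_info(n); E=np.array(c['extrinsics']) if 'extrinsics' in c else pose(o)@np.array(c['tool_from_camera'])
    return np.array(c['intrinsics']),c['k1'],E
def ray(c,px,z):
    K,k1,E=c; u=cv2.undistortPoints(np.array(px,float).reshape(-1,1,2),K,np.array([k1,0,0,0.]))[:,0]
    d=np.c_[u,np.ones(len(u))]@E[:3,:3].T; p=E[:3,3]; return p+d*((z-p[2])/d[:,2])[:,None]
def proj(c,P):
    K,k1,E=c; Ei=np.linalg.inv(E); return cv2.projectPoints(np.array(P,float).reshape(-1,3),cv2.Rodrigues(Ei[:3,:3])[0],Ei[:3,3],K,np.array([k1,0,0,0.]))[0][:,0]
E
python3 - <<'E'
from h import *
np.set_printoptions(precision=4,suppress=True)
for n in('top','scene'):
    o,im=snap(n,n+'0'); print(n,cam(n))
print(o)
c=viewer.camera_info('wrist');print(c)
E
```

```text
top (array([[435.4505,   0.    , 256.3825],
       [  0.    , 435.4505, 192.6291],
       [  0.    ,   0.    ,   1.    ]]), 0.03431141432416468, array([[ 0.0632, -0.9713,  0.2294,  0.2148],
       [-0.998 , -0.0617,  0.0139, -0.0271],
       [ 0.0006, -0.2298, -0.9732,  1.6698],
       [ 0.    ,  0.    ,  0.    ,  1.    ]]))
scene (array([[403.1874,   0.    , 258.9651],
       [  0.    , 403.1874, 183.8113],
       [  0.    ,   0.    ,   1.    ]]), 0.019617607553452817, array([[ 0.1286,  0.8012, -0.5845,  1.3411],
       [ 0.9916, -0.0942,  0.0891, -0.1156],
       [ 0.0164, -0.591 , -0.8065,  1.1545],
       [ 0.    ,  0.    ,  0.    ,  1.    ]]))
{'clock': 0.05, 'joint_pos': array([ 86.9228,  20.5896,   0.6345,  -0.0209, -70.1352, -16.5056]), 'qvel': array([-0.1689,  0.0718, -0.0599,  0.0392,  0.1032,  0.0257]), 'tau': array([ -0.0015, -58.467 ,  29.406 ,   7.0261,   0.0103,  -0.    ]), 'tool_pos': array([0.2261, 0.6355, 0.2256]), 'orientation': array([179.9079,  -0.0068, -19.59  ]), 'force': array([ 0.161 , -0.4686, -0.0634]), 'moment': array([0.0093, 0.0515, 0.0225]), 'gripper_force': 0.0, 'opening': 0.08752593191151353}
{'intrinsics': array([[304.5265,   0.    , 257.3594],
       [  0.    , 304.5265, 188.3596],
       [  0.    ,   0.    ,   1.    ]]), 'k1': 0.003568628039203547, 'tool_from_camera': array([[ 0.0011, -0.965 , -0.2624,  0.0709],
       [ 1.    ,  0.0011,  0.0002, -0.0003],
       [ 0.0001, -0.2624,  0.965 , -0.1592],
       [ 0.    ,  0.    ,  0.    ,  1.    ]])}
```

View pics/top0.png

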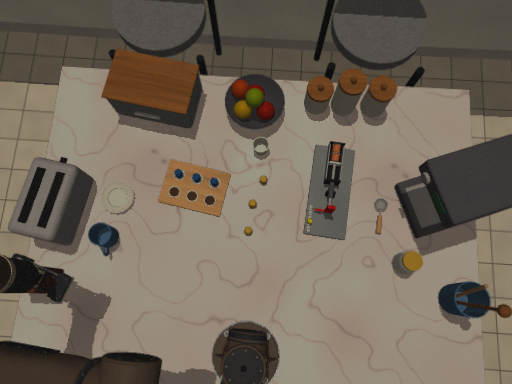

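View pics/scene0.png

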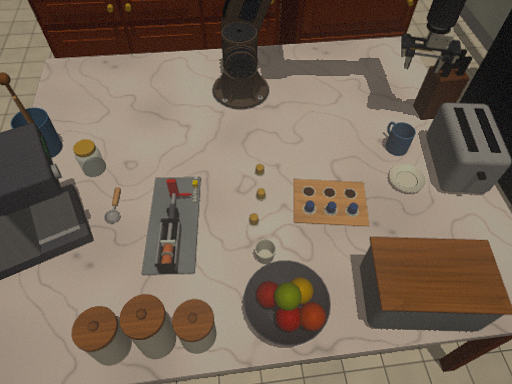

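The top view shows the tray with its empty rings at about (174,192), (192,196), (210,200). The gold capsules are at (264,180), (252,204), (248,231), the red paddle at about (330,209) and the clip near (309,222). The scene view agrees with this.

```bash
cat > m.py <<'E'
from h import *
np.set_printoptions(precision=4,suppress=True)
def blobs(im,lo,hi,amin):
    hsv=cv2.cvtColor(im,cv2.COLOR_RGB2HSV); m=cv2.inRange(hsv,np.array(lo),np.array(hi))
    n,l,s,c=cv2.connectedComponentsWithStats(m)
    return [(c[i].round(1).tolist(),int(s[i,4]),s[i,:4].tolist()) for i in range(1,n) if s[i,4]>=amin]
E
python3 - <<'E'
from m import *
boxes={'top':[(155,155,350,250)],'scene':[(140,150,380,240)]}
for n in('top','scene'):
    im=cv2.imread(f'pics/{n}0.png')[:,:,::-1]; c=cam(n)
    x0,y0,x1,y1=boxes[n][0]; sub=np.ascontiguousarray(im[y0:y1,x0:x1])
    for name,lo,hi,a,z in(('gold',(15,130,100),(32,255,255),8,.018),('blue',(100,120,40),(125,255,255),10,.03),('dark',(0,0,0),(179,255,75),20,.008),('red',(0,190,110),(6,255,255),8,.118),('wood',(8,80,130),(16,200,255),200,.008)):
        for q,ar,b in blobs(sub,lo,hi,a):
            p=[q[0]+x0,q[1]+y0]; print(n,name,p,ar,b[2:],ray(c,[p],z)[0])
    cv2.imwrite(f'pics/{n}0c.png',cv2.resize(im[y0:y1,x0:x1],None,fx=3,fy=3,interpolation=cv2.INTER_CUBIC)[:,:,::-1])
E
```

```text
top gold [194.1, 187.7] 1826 [71, 56] [0.6084 0.2405 0.018 ]
top gold [263.0, 178.6] 36 [7, 6] [ 0.6623 -0.0258  0.018 ]
top gold [252.0, 202.5] 38 [7, 6] [0.5638 0.011  0.018 ]
top gold [309.4, 220.2] 18 [4, 5] [ 0.5085 -0.2134  0.018 ]
top gold [247.9, 229.9] 39 [7, 7] [0.4561 0.0196 0.018 ]
top blue [177.9, 172.9] 38 [7, 8] [0.6609 0.3073 0.03  ]
top blue [195.7, 176.9] 38 [7, 7] [0.6492 0.2365 0.03  ]
top blue [213.4, 181.4] 37 [6, 8] [0.6355 0.1662 0.03  ]
top dark [331.3, 179.9] 438 [18, 47] [ 0.6767 -0.295   0.008 ]
top dark [340.0, 158.6] 23 [4, 8] [ 0.7668 -0.3274  0.008 ]
top dark [179.1, 175.2] 35 [8, 7] [0.6578 0.3061 0.008 ]
top dark [197.5, 179.1] 32 [7, 8] [0.6465 0.2321 0.008 ]
top dark [214.5, 183.2] 33 [9, 8] [0.6341 0.1638 0.008 ]
top dark [173.9, 191.4] 59 [9, 9] [0.5909 0.3196 0.008 ]
top dark [191.6, 195.6] 60 [9, 8] [0.5785 0.2488 0.008 ]
top dark [209.2, 199.8] 62 [9, 9] [0.5661 0.1787 0.008 ]
top dark [326.2, 212.8] 116 [22, 17] [ 0.5435 -0.2784  0.008 ]
top red [331.1, 206.8] 20 [7, 4] [ 0.545  -0.2789  0.118 ]
top red [319.5, 209.5] 10 [8, 2] [ 0.5323 -0.23
[... 285 characters left out ...]
 [8, 9] [0.5542 0.0113 0.018 ]
scene gold [253.5, 217.8] 55 [8, 10] [ 0.6529 -0.0257  0.018 ]
scene dark [308.2, 191.0] 53 [10, 7] [0.5612 0.1777 0.008 ]
scene dark [329.1, 192.1] 54 [9, 7] [0.5743 0.2492 0.008 ]
scene dark [349.9, 193.1] 53 [9, 7] [0.587  0.3202 0.008 ]
scene dark [170.3, 222.3] 399 [19, 40] [ 0.6315 -0.2978  0.008 ]
scene dark [308.5, 208.1] 41 [9, 9] [0.6309 0.1645 0.008 ]
scene dark [329.8, 209.2] 42 [9, 9] [0.6437 0.2352 0.008 ]
scene dark [351.4, 210.4] 39 [9, 8] [0.657  0.3067 0.008 ]
scene dark [179.6, 232.0] 23 [2, 16] [ 0.6716 -0.2681  0.008 ]
scene red [170.3, 180.5] 15 [8, 2] [ 0.544  -0.2803  0.118 ]
scene wood [330.0, 202.3] 2391 [77, 47] [0.6164 0.2424 0.008 ]
```

View pics/top0c.png

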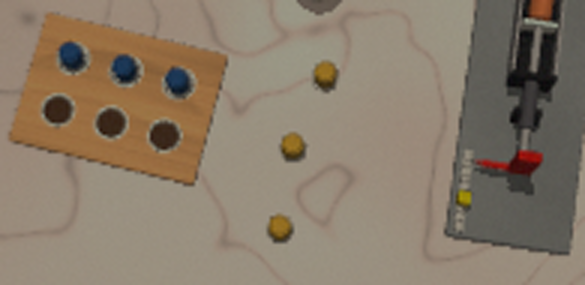

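```bash
cat >> h.py <<'E'
def plan(tgt,yaw):
    o=telemetry.get_obs(); T=pose(o); G=np.eye(4); G[:3,:3]=R.from_euler('xyz',[180,0,yaw],degrees=True).as_matrix(); G[:3,3]=tgt
    D=np.linalg.inv(T)@G; print('t',o['clock'],'pos',o['tool_pos'],o['orientation'],'open',o['opening'],'SHIFT',D[:3,3].round(4),'ROT',R.from_matrix(D[:3,:3]).as_rotvec().round(4))
E
python3 - <<'E'
from m import *
plan([.58,.26,.17],-100)
c=cam('top'); print(ray(c,[(318,146),(306,235),(354,151),(344,239)],.012))
E
```

```text
t 0.1 pos [0.2261 0.6355 0.2257] [179.9132  -0.0076 -19.5904] open 0.0877052537289316 SHIFT [0.4593 0.2351 0.0561] ROT [ 0.0012 -0.0012  1.4034]
[[ 0.8129 -0.2377  0.012 ]
 [ 0.4515 -0.2031  0.012 ]
 [ 0.8008 -0.3817  0.012 ]
 [ 0.4455 -0.348   0.012 ]]
```

Emit:
carry_out([
  [0.05,0.026,0.006,0,0,0.17],
  [0.11,0.056,0.012,0,0,0.35],
  [0.165,0.085,0.02,0,0,0.52],
  [0.22,0.113,0.027,0,0,0.7],
  [0.28,0.143,0.034,0,0,0.87],
  [0.335,0.171,0.04,0,0,1.05],
  [0.39,0.2,0.047,0,0,1.22],
  [0.459,0.235,0.056,0,0,1.403],
], grip=0.3)

```text
clock: 1.1
tool_pos: [0.5642, 0.2767, 0.173]
orientation: [180.0, -0.0, -100.3]
force: [0.9, 1.6, 0.3]
opening: 0.057
gripper_force: 0.0
```

```bash
python3 - <<'E'
from m import *
plan([.58,.26,.17],-100)
E
```

```text
t 1.1 pos [0.5642 0.2767 0.173 ] [ 179.9881   -0.0084 -100.2929] open 0.056996130333657344 SHIFT [ 0.0136 -0.0186  0.003 ] ROT [ 0.0002 -0.0001 -0.0051]
```

Emit:
carry_out([
  [0,0,0,0,0,0],
  [0,0,0,0,0,0],
])

```text
clock: 1.35
tool_pos: [0.5632, 0.2779, 0.1729]
orientation: [180.0, -0.0, -100.0]
force: [0.2, 0.0, -0.1]
opening: 0.057
gripper_force: 0.0
```

```bash
python3 - <<'E'
from m import *
o,im=snap('wrist','w1'); print(o['tool_pos'],o['orientation'],np.abs(o['qvel']).max())
c=cam('wrist',o)
for name,lo,hi,a,z in(('dark',(0,0,0),(179,255,75),300,.008),('gold',(15,130,100),(32,255,255),300,.018)):
    for q,ar,b in blobs(im,lo,hi,a): print(name,q,ar,b,ray(c,[q],z)[0])
plan([.555,.02,.17],-100)
E
```

```text
[0.5632 0.2779 0.1729] [179.9629  -0.0342 -99.9955] 1.7519028208107712
dark [241.3, 150.6] 1023 [224, 133, 36, 36] [0.5762 0.2512 0.008 ]
dark [267.2, 293.4] 55879 [0, 215, 512, 169] [0.5775 0.4279 0.008 ]
gold [130.9, 40.8] 335 [117, 22, 27, 53] [0.6587 0.13   0.018 ]
gold [166.0, 113.1] 393 [152, 73, 44, 69] [0.6427 0.1999 0.018 ]
gold [168.5, 181.0] 328 [156, 157, 40, 45] [0.6576 0.2684 0.018 ]
t 1.4 pos [0.5629 0.2786 0.1732] [179.981   -0.0128 -99.9238] open 0.056761332009912006 SHIFT [ 0.2561 -0.0368  0.0032] ROT [ 0.0003 -0.0002  0.0013]
```

View pics/w1.png

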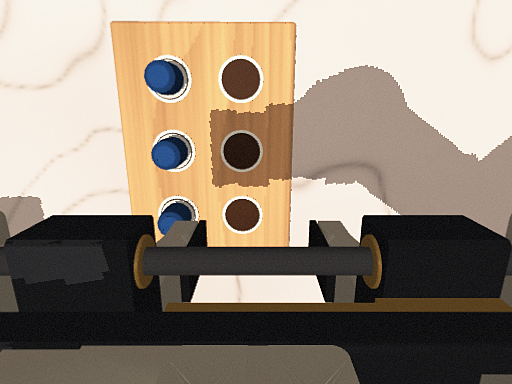

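The wrist view shows the three empty rings in one column at about (241,79), (241,151) and (241,215). The blue capsules are to their left and the fingers are below.

```bash
python3 - <<'E'
from m import *
im=cv2.imread('pics/w1.png')[:,:,::-1].copy(); 
o={'tool_pos':[0.5632,0.2779,0.1729],'orientation':[179.9629,-0.0342,-99.9955]}
c=cam('wrist',o); sub=np.ascontiguousarray(im[30:245,205:285])
P=[]
for q,ar,b in blobs(sub,(0,60,0),(179,255,110),600):
    p=[q[0]+205,q[1]+30]; x=ray(c,[p],.008)[0]; P.append(x); print(p,ar,b,x)
E
```

```text
[240.3, 78.6] 1191 [17, 29, 38, 40] [0.5637 0.1799 0.008 ]
[241.2, 150.6] 1043 [18, 103, 37, 36] [0.5763 0.2513 0.008 ]
[241.9, 214.5] 842 [20, 169, 34, 32] [0.589  0.3225 0.008 ]
```

Emit:
carry_out([
  [0.06,-0.009,0,0,0,0],
  [0.12,-0.018,0,0,0,0],
  [0.18,-0.027,0,0,0,0],
  [0.256,-0.037,0.003,0,0,0],
  [0.256,-0.037,0.003,0,0,0],
  [0.256,-0.037,0.003,0,0,0],
])

```text
clock: 2.15
tool_pos: [0.5552, 0.0202, 0.1708]
orientation: [-180.0, 0.0, -100.0]
force: [-0.3, 1.0, -0.1]
opening: 0.0569
gripper_force: 0.0
```

```bash
python3 - <<'E'
from m import *
o,im=snap('wrist','w2'); print(o['tool_pos'],o['orientation'],np.abs(o['qvel']).max())
c=cam('wrist',o)
for name,lo,hi,a in(('gold',(15,110,70),(32,255,255),150),('red',(0,190,90),(6,255,255),150)):
    for q,ar,b in blobs(im,lo,hi,a): print(name,q,ar,b,ray(c,[q],.018)[0])
E
```

```text
[0.5552 0.0202 0.1708] [-179.9616    0.0262  -99.9523] 1.5980140632301691
gold [152.8, 150.2] 903 [135, 135, 37, 32] [ 0.657  -0.0239  0.018 ]
gold [356.2, 159.8] 905 [338, 144, 37, 33] [0.4522 0.0218 0.018 ]
gold [253.0, 168.3] 755 [239, 152, 29, 33] [0.559  0.0124 0.018 ]
gold [141.6, 261.7] 563 [134, 235, 21, 54] [0.7027 0.0971 0.018 ]
gold [373.2, 261.7] 558 [361, 235, 21, 54] [0.4435 0.1421 0.018 ]
gold [322.1, 298.5] 5726 [165, 275, 347, 37] [0.5062 0.18   0.018 ]
```

View pics/w2.png

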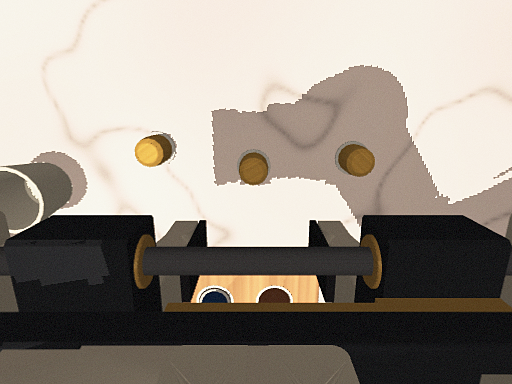

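The wrist view shows the three gold capsules standing at about (153,150), (253,168) and (356,160). I'll pick the middle one first.

Emit:
carry_out([
  [0.007,-0.005,0.045,0,0,0],
  [0.007,-0.005,0.09,0,0,0],
  [0.007,-0.005,0.13,0,0,0],
  [0.007,-0.005,0.155,0,0,0],
  [0.007,-0.005,0.166,0,0,0],
  [0.007,-0.005,0.166,0,0,0],
])

```text
clock: 2.95
tool_pos: [0.5591, 0.0131, 0.0041]
orientation: [180.0, -0.0, -99.9]
force: [-0.2, 0.3, 0.0]
opening: 0.0571
gripper_force: 0.0
```

Emit:
carry_out([
  [0,0,0,0,0,0],
  [0,0,0,0,0,0],
  [0,0,0,0,0,0],
  [0,0,0,0,0,0],
  [0,0,0,0,0,0],
], grip=-1)

```text
clock: 3.58
tool_pos: [0.5594, 0.0122, 0.0051]
orientation: [-180.0, 0.0, -100.0]
force: [-1.6, 1.4, 5.9]
opening: 0.0303
gripper_force: 30.0
```

Emit:
carry_out([
  [0,0,-0.03,0,0,0],
  [-0.02,0.0016,-0.06,0,0,0],
  [-0.07,0.0056,-0.07,0,0,0],
  [-0.128,0.01,-0.07,0,0,0],
  [-0.186,0.0148,-0.07,0,0,0],
  [-0.244,0.0194,-0.07,0,0,0],
  [-0.29,0.023,-0.07,0,0,0],
  [-0.311,0.0247,-0.06,0,0,0],
])

```text
clock: 4.58
tool_pos: [0.5889, 0.3255, 0.0646]
orientation: [-179.9, 0.1, -99.9]
force: [-0.5, -0.3, -0.2]
opening: 0.0305
gripper_force: 30.0
```

Emit:
carry_out([
  [0,0,0,0,0,0],
  [0,0,0.02,0,0,0],
])

```text
clock: 4.82
tool_pos: [0.5891, 0.3223, 0.0452]
orientation: [-179.9, 0.1, -100.0]
force: [0.0, 0.6, -0.5]
opening: 0.0305
gripper_force: 30.0
```

```bash
python3 - <<'E'
from m import *
plan([.589,.3225,.0135],-100)
print(telemetry.get_obs()['qvel'].max())
E
```

```text
t 4.825 pos [0.5891 0.3223 0.0452] [-179.9285    0.076   -99.9783] open 0.030474516578147606 SHIFT [-0.0001  0.0002  0.0317] ROT [-0.0012  0.0013  0.0004]
18.544190319299638
```

Emit:
carry_out([
  [0,0,0.015,0,0,0],
  [0,0,0.027,0,0,0],
  [0,0,0.0315,0,0,0],
  [0,0,0.0315,0,0,0],
  [0,0,0.0315,0,0,0],
])

```text
clock: 5.45
tool_pos: [0.5888, 0.3227, 0.0132]
orientation: [-180.0, 0.0, -100.0]
force: [-0.8, -0.3, 0.9]
opening: 0.0302
gripper_force: 30.0
```

Emit:
carry_out([
  [0,0,0,0,0,0],
  [0,0,0,0,0,0],
  [0,0,0,0,0,0],
], grip=0.05)

```text
clock: 5.82
tool_pos: [0.5885, 0.3227, 0.0129]
orientation: [-180.0, 0.0, -100.0]
force: [0.0, -0.5, -0.3]
opening: 0.0456
gripper_force: 0.0
```

Emit:
carry_out([
  [0,0,-0.015,0,0,0],
  [0,0,-0.05,0,0,0],
  [0.02,0,-0.1,0,0,0],
  [0.06,0,-0.15,0,0,0],
  [0.06,0,-0.16,0,0,0],
  [0.06,0,-0.16,0,0,0],
  [0.06,0,-0.16,0,0,0],
])

```text
clock: 6.7
tool_pos: [0.5775, 0.2637, 0.1717]
orientation: [179.9, -0.1, -100.0]
force: [-0.6, -0.3, 0.1]
opening: 0.0462
gripper_force: 0.0
```

```bash
cat > chk.py <<'E'
from m import *
def chk(tag):
    o,im=snap('wrist',tag); c=cam('wrist',o); print(o['tool_pos'])
    for name,lo,hi,a in(('gold',(18,110,70),(32,255,255),150),):
        for q,ar,b in blobs(im,lo,hi,a): print(name,q,ar,b,ray(c,[q],.026)[0])
    for n in('top','scene'):
        o,im=snap(n,tag+n); c=cam(n)
        sub=im.copy(); 
        for q,ar,b in blobs(sub,(18,150,90),(32,255,255),15):
            p=ray(c,[q],.026)[0]
            if ar<80 and .4<p[0]<.7 and -.23<p[1]<.35: print(n,q,ar,p)
E
python3 -c "
from chk import *
chk('c1')
plan([.4522,.0218,.13],-100)"
```

```text
[0.5775 0.2637 0.1717]
gold [182.7, 51.0] 222 [177, 36, 11, 31] [0.6252 0.1346 0.026 ]
gold [197.7, 51.7] 318 [190, 36, 17, 35] [0.6117 0.1376 0.026 ]
gold [231.9, 69.9] 1093 [219, 36, 31, 79] [0.5836 0.1584 0.026 ]
gold [281.9, 69.4] 342 [276, 36, 10, 68] [0.5373 0.166  0.026 ]
gold [302.8, 67.4] 390 [298, 37, 10, 62] [0.5178 0.1677 0.026 ]
gold [154.8, 173.2] 1449 [135, 98, 39, 125] [0.6805 0.2421 0.026 ]
gold [263.8, 221.5] 1151 [243, 180, 40, 67] [0.5794 0.3133 0.026 ]
gold [290.8, 209.9] 671 [283, 180, 20, 66] [0.549  0.3053 0.026 ]
gold [225.6, 215.2] 894 [213, 184, 25, 62] [0.6182 0.2993 0.026 ]
gold [250.7, 197.1] 277 [241, 186, 24, 24] [0.5883 0.2841 0.026 ]
gold [379.7, 304.5] 354 [353, 298, 53, 14] [0.4644 0.4374 0.026 ]
gold [445.6, 305.1] 535 [405, 298, 87, 14] [0.3894 0.4512 0.026 ]
gold [267.2, 307.3] 237 [237, 304, 62, 8] [0.5932 0.4188 0.026 ]
top [263.0, 178.8] 35 [ 0.6593 -0.0258  0.026 ]
top [309.2, 220.6] 21 [ 0.5055 -0.2118  0.026 ]
top [247.8, 230.2] 39 [0.4538 0.0197 0.026 ]
scene [259.3, 167.2] 31 [0.4504 0.0198 0.026 ]
scene [194.6, 182.9] 28 [ 0.4934 -0.2118  0.026 ]
scene [351.5, 189.7] 64 [0.5855 0.3226 0.026 ]
scene [253.4, 216.8] 40 [ 0.6539 -0.0262  0.026 ]
t 6.85 pos [0.5776 0.2637 0.1712] [179.899   -0.1183 -99.9399] open 0.04583378922043148 SHIFT [0.2598 0.0817 0.0419] ROT [ 0.0018 -0.0021  0.001 ]
```

View pics/c1.png

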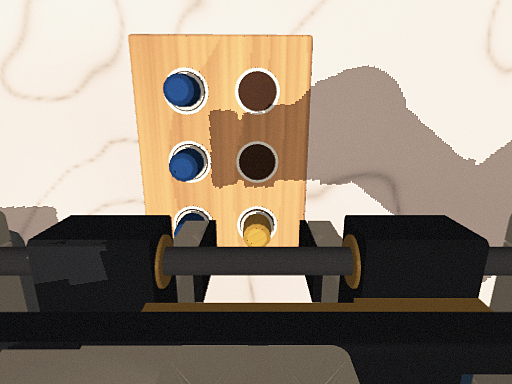

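The first gold capsule stands upright on the +y ring, at about (257,230). Next I'll pick the near capsule.

Emit:
carry_out([
  [0.055,0.017,0,0,0,0],
  [0.11,0.034,0.01,0,0,0],
  [0.165,0.051,0.02,0,0,0],
  [0.22,0.068,0.03,0,0,0],
  [0.26,0.082,0.042,0,0,0],
  [0.26,0.082,0.07,0,0,0],
  [0.26,0.082,0.08,0,0,0],
  [0.26,0.082,0.08,0,0,0],
], grip=0.3)

```text
clock: 7.85
tool_pos: [0.4523, 0.0219, 0.0922]
orientation: [179.9, -0.1, -99.9]
force: [0.6, 0.4, 0.5]
opening: 0.0569
gripper_force: 0.0
```

```bash
python3 -c "
from m import *
plan([.4522,.0218,.005],-100)"
```

```text
t 7.85 pos [0.4523 0.0219 0.0922] [179.9044  -0.0856 -99.9308] open 0.0568975982570467 SHIFT [-0.0001 -0.0001  0.0872] ROT [ 0.0017 -0.0015  0.0012]
```

Emit:
carry_out([
  [0,0,0.04,0,0,0],
  [0,0,0.07,0.001,-0.001,0],
  [0,0,0.087,0.0015,-0.0015,0.001],
  [0,0,0.087,0.0015,-0.0015,0.001],
  [0,0,0.087,0.0015,-0.0015,0.001],
])

```text
clock: 8.48
tool_pos: [0.4533, 0.0223, 0.0067]
orientation: [-179.9, 0.1, -100.0]
force: [0.8, 0.4, 0.1]
opening: 0.0569
gripper_force: 0.0
```

Emit:
carry_out([
  [0,0,0,0,0,0],
  [0,0,0,0,0,0],
  [0,0,0,0,0,0],
  [0,0,0,0,0,0],
  [0,0,0,0,0,0],
], grip=-1)

```text
clock: 9.1
tool_pos: [0.4525, 0.0218, 0.0062]
orientation: [-179.9, 0.1, -100.0]
force: [-2.1, 1.5, 6.0]
opening: 0.0302
gripper_force: 30.0
```

```bash
python3 -c "
from m import *
plan([.5763,.2513,.06],-100)"
```

```text
t 9.1 pos [0.4525 0.0218 0.0062] [-179.8931    0.0971 -100.0205] open 0.030217547989761916 SHIFT [-0.2477 -0.0821 -0.0532] ROT [-0.0019  0.0017 -0.0004]
```

Emit:
carry_out([
  [0,0,-0.03,0,0,0],
  [-0.03,-0.01,-0.06,0,0,0],
  [-0.085,-0.028,-0.07,0,0,0],
  [-0.14,-0.0464,-0.07,0,0,0],
  [-0.195,-0.0646,-0.065,-0.001,0.001,0],
  [-0.235,-0.0779,-0.06,-0.001,0.001,0],
  [-0.2477,-0.0821,-0.055,-0.001,0.001,0],
  [-0.2477,-0.0821,-0.045,-0.001,0.001,0],
])

```text
clock: 10.1
tool_pos: [0.5762, 0.2515, 0.0506]
orientation: [-180.0, 0.0, -100.0]
force: [-0.6, -0.2, -0.9]
opening: 0.0305
gripper_force: 30.0
```

Emit:
carry_out([
  [0,0,0.01,0,0,0],
  [0,0,0.01,0,0,0],
])

```text
clock: 10.35
tool_pos: [0.5752, 0.2497, 0.0404]
orientation: [179.9, -0.1, -100.1]
force: [-1.0, -0.8, 0.0]
opening: 0.0301
gripper_force: 30.0
```

```bash
python3 -c "
from m import *
plan([.5763,.2513,.0145],-100)"
```

```text
t 10.35 pos [0.5752 0.2497 0.0404] [ 179.9399   -0.0625 -100.0859] open 0.030128232316180822 SHIFT [-0.0018 -0.0008  0.0259] ROT [ 0.0011 -0.0011 -0.0015]
```

Emit:
carry_out([
  [-0.001,0,0.014,0,0,0],
  [-0.001,0,0.023,0,0,0],
  [-0.001,0,0.026,0,0,0],
  [-0.001,0,0.026,0,0,0],
  [-0.001,0,0.026,0,0,0],
])

```text
clock: 10.98
tool_pos: [0.5766, 0.2524, 0.0156]
orientation: [-180.0, 0.0, -100.0]
force: [0.2, -0.3, 0.6]
opening: 0.0304
gripper_force: 30.0
```

Emit:
carry_out([
  [0,0,0,0,0,0],
  [0,0,0,0,0,0],
  [0,0,0,0,0,0],
], grip=0.05)

```text
clock: 11.35
tool_pos: [0.5765, 0.2523, 0.0155]
orientation: [-180.0, 0.0, -100.0]
force: [-1.0, -0.8, 0.3]
opening: 0.0458
gripper_force: 0.0
```

Emit:
carry_out([
  [0,0,-0.015,0,0,0],
  [0,0,-0.05,0,0,0],
  [0.02,-0.01,-0.09,0,0,0],
  [0.06,-0.02,-0.09,0,0,0],
  [0.11,-0.04,-0.09,0,0,0],
  [0.16,-0.07,-0.09,0,0,0],
  [0.21,-0.11,-0.08,0,0,0],
  [0.25,-0.13,-0.08,0,0,0],
])

```text
clock: 12.35
tool_pos: [0.6618, -0.0188, 0.0959]
orientation: [-179.9, 0.0, -100.1]
force: [0.1, -0.1, 0.6]
opening: 0.0459
gripper_force: 0.0
```

```bash
python3 -c "
from m import *
plan([.657,-.0239,.06],-100)"
```

```text
t 12.35 pos [ 0.6618 -0.0188  0.0959] [-179.9444    0.0294 -100.0603] open 0.04591026148962512 SHIFT [0.0059 0.0038 0.0359] ROT [-0.001   0.0005 -0.0011]
```

Emit:
carry_out([
  [0.006,0.004,0.02,0,0,0],
  [0.006,0.004,0.036,0,0,0],
  [0.006,0.004,0.036,0,0,0],
], grip=0.3)

```text
clock: 12.72
tool_pos: [0.6551, -0.0214, 0.0585]
orientation: [179.9, -0.0, -100.0]
force: [-0.3, 0.1, 1.0]
opening: 0.0569
gripper_force: 0.0
```

```bash
python3 -c "
from chk import *
plan([.657,-.0239,.005],-100)
for k in range(3):
    o,im=snap('wrist','c2'); c=cam('wrist',o); print(o['tool_pos'])
for q,ar,b in blobs(im,(18,110,70),(32,255,255),150): print(q,ar,b,ray(c,[q],.026)[0])"
```

```text
t 12.725 pos [ 0.6551 -0.0214  0.0585] [179.9177  -0.0163 -99.9969] open 0.056900881227568964 SHIFT [ 0.0021 -0.0023  0.0535] ROT [ 0.0014 -0.0003  0.0001]
[ 0.6551 -0.0214  0.0585]
[ 0.6559 -0.0211  0.0593]
[ 0.6563 -0.0209  0.0599]
[256.3, 207.1] 1342 [235, 180, 44, 53] [ 0.6565 -0.0259  0.026 ]
[421.4, 305.3] 1156 [319, 298, 193, 14] [0.5504 0.0695 0.026 ]
```

Emit:
carry_out([
  [0.003,-0.001,0.025,0,0,0],
  [0.003,-0.001,0.045,0,0,0],
  [0.003,-0.001,0.0545,0,0,0],
  [0.003,-0.001,0.0545,0,0,0],
  [0.003,-0.001,0.0545,0,0,0],
])

```text
clock: 13.5
tool_pos: [0.6572, -0.0246, 0.0058]
orientation: [-179.9, 0.1, -100.0]
force: [-0.0, 0.9, 0.3]
opening: 0.0571
gripper_force: 0.0
```

Emit:
carry_out([
  [0,0,0,0,0,0],
  [0,0,0,0,0,0],
  [0,0,0,0,0,0],
  [0,0,0,0,0,0],
  [0,0,0,0,0,0],
], grip=-1)

```text
clock: 14.12
tool_pos: [0.6565, -0.0249, 0.005]
orientation: [-180.0, 0.0, -100.0]
force: [0.0, -0.5, 3.1]
opening: 0.0304
gripper_force: 30.0
```

```bash
python3 -c "
from m import *
plan([.5637,.1799,.06],-100)"
```

```text
t 14.125 pos [ 0.6565 -0.0249  0.005 ] [-179.9629    0.0278 -100.0206] open 0.03041007796597295 SHIFT [-0.1855  0.127  -0.055 ] ROT [-0.0006  0.0005 -0.0004]
```

Emit:
carry_out([
  [0,0,-0.03,0,0,0],
  [-0.01,0.007,-0.06,0,0,0],
  [-0.05,0.034,-0.07,0,0,0],
  [-0.095,0.065,-0.07,0,0,0],
  [-0.14,0.096,-0.07,0,0,0],
  [-0.175,0.12,-0.07,0,0,0],
  [-0.1855,0.127,-0.06,0,0,0],
  [-0.1855,0.127,-0.045,0,0,0],
])

```text
clock: 15.12
tool_pos: [0.5636, 0.1806, 0.0495]
orientation: [-179.9, 0.1, -99.9]
force: [-1.0, -0.3, 0.5]
opening: 0.0304
gripper_force: 30.0
```

Emit:
carry_out([
  [0,0,0.01,0,0,0],
  [0,0,0.01,0,0,0],
])

```text
clock: 15.38
tool_pos: [0.5633, 0.1783, 0.0383]
orientation: [179.9, -0.1, -100.1]
force: [0.7, 0.1, 0.0]
opening: 0.0307
gripper_force: 30.0
```

```bash
python3 -c "
from m import *
plan([.5637,.1799,.0135],-100)
o,im=snap('wrist','c3'); c=cam('wrist',o); print(o['tool_pos'])
for q,ar,b in blobs(im,(18,110,70),(32,255,255),150): print(q,ar,b,ray(c,[q],.066)[0])"
```

```text
t 15.375 pos [0.5633 0.1783 0.0383] [ 179.9169   -0.0832 -100.1215] open 0.03068615921752633 SHIFT [-0.0017 -0.0002  0.0248] ROT [ 0.0015 -0.0015 -0.0021]
[0.5633 0.1783 0.0383]
[257.3, 231.4] 1087 [229, 210, 58, 37] [0.5611 0.1646 0.066 ]
[257.9, 278.3] 220 [238, 275, 42, 10] [0.5651 0.1889 0.066 ]
[292.2, 306.6] 293 [261, 299, 66, 13] [0.551  0.2076 0.066 ]
[361.3, 303.7] 428 [322, 298, 75, 14] [0.5168 0.212  0.066 ]
[423.5, 304.5] 358 [398, 298, 56, 14] [0.4863 0.2178 0.066 ]
[151.7, 306.7] 178 [129, 303, 44, 9] [0.6202 0.1953 0.066 ]
```

View pics/c3.png

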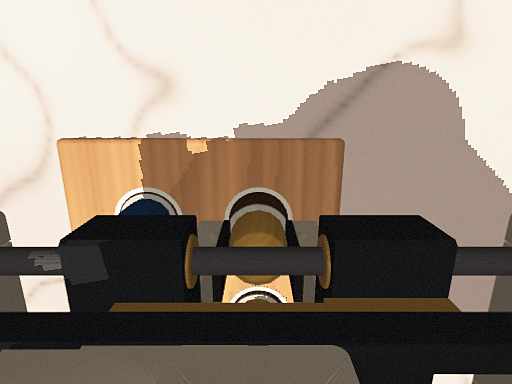

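The held capsule is above its ring, which shows at about (260,205). I'll lower it and release.

Emit:
carry_out([
  [-0.0005,0,0.014,0,0,0],
  [-0.0005,0,0.023,0,0,0],
  [-0.0005,0,0.026,0,0,0],
  [-0.0005,0,0.026,0,0,0],
  [-0.0005,0,0.026,0,0,0],
])

```text
clock: 16.05
tool_pos: [0.5639, 0.1805, 0.014]
orientation: [-180.0, 0.0, -100.0]
force: [0.4, 0.1, -1.4]
opening: 0.0306
gripper_force: 30.0
```

Emit:
carry_out([
  [0,0,0,0,0,0],
  [0,0,0,0,0,0],
  [0,0,0,0,0,0],
], grip=0.05)

```text
clock: 16.42
tool_pos: [0.5637, 0.1804, 0.0139]
orientation: [-180.0, 0.0, -100.0]
force: [0.6, 0.2, 0.3]
opening: 0.0455
gripper_force: 0.0
```

Emit:
carry_out([
  [0,0,-0.015,0,0,0],
  [0,0,-0.05,0,0,0],
  [-0.02,0,-0.1,0,0,0],
  [-0.06,0,-0.14,0,0,0],
  [-0.11,0,-0.16,0,0,0],
  [-0.12,0,-0.16,0,0,0],
  [-0.12,0,-0.16,0,0,0],
  [-0.12,0,-0.16,0,0,0],
])

```text
clock: 17.42
tool_pos: [0.5839, 0.2972, 0.1733]
orientation: [180.0, -0.0, -100.1]
force: [-1.3, -0.2, -0.1]
opening: 0.0462
gripper_force: 0.0
```

```bash
python3 -c "
from chk import *
o,im=snap('wrist','c4'); c=cam('wrist',o); print(o['tool_pos'])
for q,ar,b in blobs(im,(90,120,40),(125,255,255),150): print('blue',q,ar,b,ray(c,[q],.026)[0])
plan([.54,-.275,.17],-95.5)
crop=im[40:260,130:350]; cv2.imwrite('pics/c4c.png',cv2.resize(crop,None,fx=2.7,fy=2.7,interpolation=cv2.INTER_CUBIC)[:,:,::-1])"
```

```text
[0.5839 0.2972 0.1733]
blue [179.0, 50.8] 1022 [161, 33, 38, 38] [0.6351 0.1669 0.026 ]
blue [183.8, 129.9] 808 [167, 115, 36, 32] [0.6478 0.2381 0.026 ]
blue [188.5, 199.7] 779 [173, 183, 32, 34] [0.66   0.3095 0.026 ]
t 17.475 pos [0.5841 0.2971 0.1734] [ 179.9741   -0.0387 -100.0756] open 0.0459133820699783 SHIFT [ 0.571  -0.0567  0.0037] ROT [ 0.0005 -0.0007 -0.0799]
```

View pics/c4c.png

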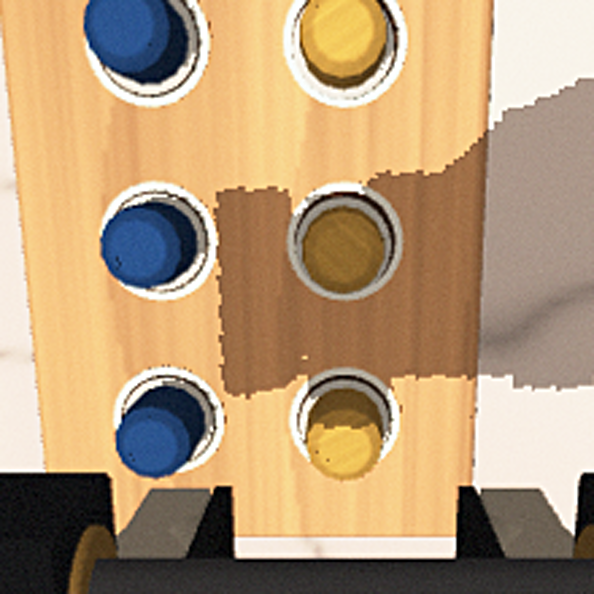

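All three gold capsules sit centred on their rings, with the same dome-to-ring offset as the blue ones. Gold domes are at about (342,35), (344,248), (343,440) in the crop. Now the feeder.

Emit:
carry_out([
  [0.05,-0.005,-0.01,0,0,-0.01],
  [0.11,-0.011,-0.01,0,0,-0.02],
  [0.17,-0.017,-0.01,0,0,-0.03],
  [0.23,-0.023,-0.01,0,0,-0.04],
  [0.29,-0.029,-0.01,0,0,-0.05],
  [0.35,-0.035,-0.01,0,0,-0.06],
  [0.41,-0.041,-0.01,0,0,-0.07],
  [0.47,-0.047,-0.01,0,0,-0.08],
], grip=0.1)

```text
clock: 18.48
tool_pos: [0.5477, -0.1752, 0.1837]
orientation: [-180.0, 0.0, -95.5]
force: [0.6, 0.6, 0.5]
opening: 0.0485
gripper_force: 0.0
```

```bash
python3 -c "
from m import *
plan([.54,-.275,.18],-95.5)"
```

```text
t 18.475 pos [ 0.5477 -0.1752  0.1837] [-179.9797    0.0218  -95.4714] open 0.04851051842149966 SHIFT [ 0.1001 -0.0019  0.0037] ROT [-0.0004  0.0004  0.0005]
```

Emit:
carry_out([
  [0.05,-0.001,0,0,0,0],
  [0.09,-0.002,0,0,0,0],
  [0.1,-0.002,0,0,0,0],
  [0.1,-0.002,0,0,0,0],
  [0.1,-0.002,0,0,0,0],
])

```text
clock: 19.1
tool_pos: [0.5414, -0.2715, 0.1836]
orientation: [-180.0, 0.0, -95.4]
force: [0.3, -0.3, -0.1]
opening: 0.048
gripper_force: 0.0
```

```bash
python3 -c "
from m import *
o,im=snap('wrist','f1'); c=cam('wrist',o); print(o['tool_pos'],o['orientation'])
for q,ar,b in blobs(im,(20,150,120),(34,255,255),60): print('yel',q,ar,b,ray(c,[q],.042)[0])
for q,ar,b in blobs(im,(0,170,60),(6,255,255),60): print('red',q,ar,b,ray(c,[q],.118)[0])
print('pred paddle',proj(c,[.541,-.279,.118]))
"
```

```text
[ 0.5414 -0.2715  0.1836] [-179.9759    0.0352  -95.4155]
yel [296.3, 227.8] 174 [291, 218, 15, 21] [ 0.5058 -0.213   0.042 ]
red [254.6, 187.3] 857 [246, 157, 18, 68] [ 0.5429 -0.2817  0.118 ]
pred paddle [[257.3529 190.4817]]
```

View pics/f1.png

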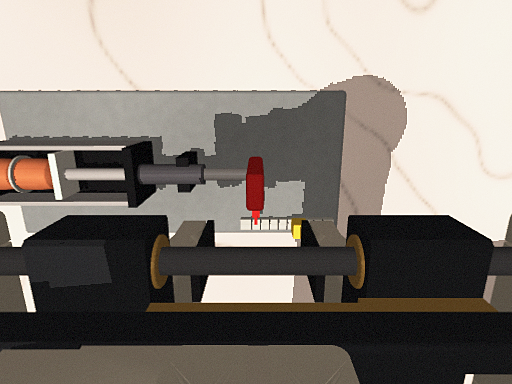

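The paddle is at about (255,185), the pointer tip at (256,224) and the clip at (297,229), partly hidden by a finger. I'll shift for a clear view of pointer and clip.

Emit:
carry_out([
  [-0.04,0.01,0,0,0,0],
  [-0.08,0.02,0.02,0,0,0],
  [-0.08,0.02,0.03,0,0,0],
  [-0.08,0.02,0.03,0,0,0],
])

```text
clock: 19.65
tool_pos: [0.5291, -0.1899, 0.1534]
orientation: [180.0, 0.0, -95.3]
force: [0.4, 0.4, 1.2]
opening: 0.0484
gripper_force: 0.0
```

```bash
python3 -c "
from m import *
for k in range(2):
    o,im=snap('wrist','f2'); c=cam('wrist',o); print(o['tool_pos'],o['orientation'])
for q,ar,b in blobs(im,(20,150,90),(34,255,255),60): print('yel',q,ar,b,ray(c,[q],.042)[0])
for q,ar,b in blobs(im,(0,170,60),(6,255,255),30): print('red',q,ar,b,ray(c,[q],.118)[0],ray(c,[q],.037)[0])
cv2.imwrite('pics/f2c.png',cv2.resize(im[80:230,190:390],None,fx=4,fy=4,interpolation=cv2.INTER_CUBIC)[:,:,::-1])
"
```

```text
[ 0.5291 -0.1899  0.1534] [179.9807   0.0163 -95.3234]
[ 0.5295 -0.1904  0.1539] [-179.974     0.0086  -95.3733]
yel [285.9, 161.3] 380 [277, 151, 19, 21] [ 0.5023 -0.2099  0.042 ]
red [226.2, 90.6] 1707 [211, 54, 30, 100] [ 0.5414 -0.2711  0.118 ] [ 0.549  -0.2754  0.037 ]
```

View pics/f2c.png

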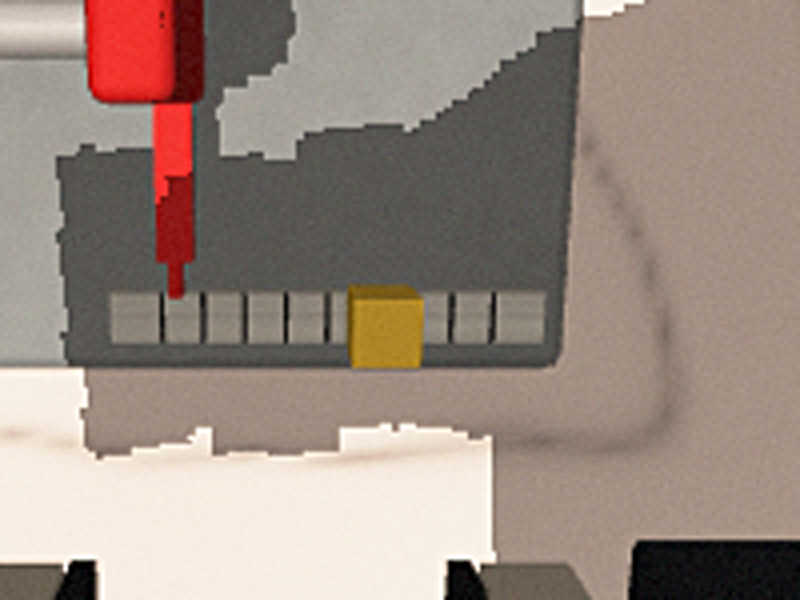

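The pointer tip is at crop (176,295), i.e. image (234.0,153.8). The clip's top inner edge spans crop x 350–422 at y≈299, with its middle at image (286.5,154.8).

```bash
python3 -c "
from m import *
o={'tool_pos':[0.5294,-0.1903,0.1538],'orientation':[-179.97,0.0086,-95.37]}; c=cam('wrist',o)
f=lambda x,y:(190+x/4-.375,80+y/4-.375)
pt=ray(c,[f(176,296)],.037)[0]; cl=ray(c,[f(350,299),f(422,299)],.042); cb=ray(c,[f(351,366),f(421,366)],.042)
rail=ray(c,[f(110,345),f(546,345)],.026); base=ray(c,[f(70,365),f(556,365)],.012)
pd=ray(c,[f(90,100),f(172,100)],.118)
print('ptr',pt,'clip',cl,cb,'paddle top +y edge',pd)
for n,v in(('rail',rail),('base',base)): d=v[1]-v[0]; print(n,v,np.degrees(np.arctan2(-d[1],-d[0])))
for a in(-5,-5.5,-6):
    u=np.array([np.cos(np.radians(a)),np.sin(np.radians(a)),0]); m=cl.mean(0); print(a,'pull',-(m-pt)@u,'with cb',-((cl.mean(0)+cb.mean(0))/2-pt)@u)
plan([.54,-.2785,.15],-95.5)
"
```

```text
ptr [ 0.5487 -0.2203  0.037 ] clip [[ 0.5096 -0.2167  0.042 ]
 [ 0.4935 -0.2153  0.042 ]] [[ 0.5105 -0.2015  0.042 ]
 [ 0.4947 -0.2     0.042 ]] paddle top +y edge [[ 0.5509 -0.2635  0.118 ]
 [ 0.5383 -0.2624  0.118 ]]
rail [[ 0.5668 -0.2084  0.026 ]
 [ 0.4629 -0.1988  0.026 ]] -5.290962780639903
base [[ 0.5797 -0.2017  0.012 ]
 [ 0.4577 -0.1904  0.012 ]] -5.289036312945283
-5 pull 0.047381299010715625 with cb 0.047531238138336325
-5.5 pull 0.047380782114839155 with cb 0.04759749721955602
-6 pull 0.047376656988962484 with cb 0.04766013156708124
t 19.75 pos [ 0.5297 -0.1908  0.1541] [-179.936     0.0093  -95.4145] open 0.04842272014780926 SHIFT [ 0.0863 -0.0185  0.0041] ROT [-0.0011  0.0002  0.0015]
```

Emit:
carry_out([
  [0.045,-0.012,0,0,0,0],
  [0.085,-0.0217,0,0,0,0.002],
  [0.085,-0.0217,0.01,0,0,0.002],
  [0.085,-0.0217,0.04,0,0,0.002],
  [0.085,-0.0217,0.065,0,0,0.002],
  [0.085,-0.0217,0.078,0,0,0.002],
  [0.085,-0.0217,0.078,0,0,0.002],
  [0.085,-0.0217,0.078,0,0,0.002],
])

```text
clock: 20.75
tool_pos: [0.5435, -0.2775, 0.0767]
orientation: [-179.9, 0.0, -95.5]
force: [-0.2, -0.3, 0.5]
opening: 0.0483
gripper_force: 0.0
```

Emit:
carry_out([
  [0,0,0,0,0,0],
  [0,0,0,0,0,0],
  [0,0,0,0,0,0],
  [0,0,0,0,0,0],
  [0,0,0,0,0,0],
  [0,0,0,0,0,0],
], grip=-1)

```text
clock: 21.5
tool_pos: [0.5431, -0.2774, 0.0758]
orientation: [-179.9, 0.0, -95.5]
force: [1.8, -0.1, -0.5]
opening: 0.0135
gripper_force: 30.0
```

```bash
python3 -c "
from m import *
P=[]
for k in range(6):
    o,im=snap('wrist','f3'); P.append(o['tool_pos'])
print(np.array(P),o['force'],o['orientation'],o['opening'],o['gripper_force'])
"
```

```text
[[ 0.5431 -0.2774  0.0758]
 [ 0.5431 -0.2774  0.0758]
 [ 0.5431 -0.2774  0.0758]
 [ 0.5431 -0.2774  0.0758]
 [ 0.5431 -0.2774  0.0758]
 [ 0.5431 -0.2774  0.0758]] [ 1.7488 -0.101   0.7003] [-179.9376    0.0195  -95.545 ] 0.013960106147394137 29.99942421913147
```

Emit:
carry_out([
  [0,0.006,0,0,0,0],
  [0,0.014,0,0,0,0],
  [0,0.022,0,0,0,0],
  [0,0.03,0,0,0,0],
  [0,0.038,0,0,0,0],
  [0,0.044,0,0,0,0],
  [0,0.0475,0,0,0,0],
  [0,0.0475,0,0,0,0],
])

```text
clock: 22.8
tool_pos: [0.4969, -0.273, 0.0758]
orientation: [-179.8, 0.0, -95.5]
force: [8.6, -2.7, -4.9]
opening: 0.014
gripper_force: 30.0
```

Emit:
carry_out([
  [0,0,0,0,0,0],
  [0,0,0,0,0,0],
])

```text
clock: 23.05
tool_pos: [0.4971, -0.2731, 0.0758]
orientation: [-179.8, -0.0, -95.5]
force: [7.9, -1.2, -3.9]
opening: 0.0135
gripper_force: 30.0
```

```bash
python3 -c "
from m import *
for k in range(3):
    o,im=snap('wrist','f4'); p=o['tool_pos']; print(p,-(p-np.array([.5431,-.2774,.0758]))@[.9957,-.0924,0])
print(o['force'],o['orientation'],o['opening'],o['gripper_force'])
c=cam('wrist',o)
print('pred tip/clip',proj(c,[[.5487-.0473,-.2203+.0044,.037],[.5016,-.216,.042]]))
for n in('top','scene'):
    o,im=snap(n,'f4'+n); c=cam(n)
    for q,ar,b in blobs(im,(20,150,90),(34,255,255),8):
        p=ray(c,[q],.042)[0]
        if .4<p[0]<.6 and -.25<p[1]<-.15: print(n,'yel',q,ar,b,p)
    for q,ar,b in blobs(im,(0,150,90),(8,255,255),3):
        p=ray(c,[q],.037)[0]
        if .4<p[0]<.6 and -.35<p[1]<-.15: print(n,'red',q,ar,b,p)
im=cv2.imread('pics/f4.png'); im2=cv2.imread('pics/f4scene.png')[155:215,150:225]; im3=cv2.imread('pics/f4top.png')[190:240,295:350]
a=cv2.resize(im,(400,300)); b=cv2.resize(im2,(400,300),interpolation=cv2.INTER_CUBIC); d=cv2.resize(im3,(400,300),interpolation=cv2.INTER_CUBIC)
cv2.imwrite('pics/f4m.png',np.vstack([np.hstack([a,b]),np.hstack([d,cv2.resize(im[190:320,190:330],(400,300))])]))
"
```

```text
[ 0.4971 -0.2731  0.0758] 0.04619515336416221
[ 0.4971 -0.2731  0.0758] 0.04621552021533389
[ 0.4971 -0.2731  0.0758] 0.04620780378666842
[ 7.4064 -2.9753 -3.7213] [-179.8073   -0.0011  -95.5384] 0.013818262301804767 30.001440346240997
pred tip/clip [[259.5046 284.9786]
 [259.2338 288.8248]]
top yel [309.2, 220.5] 22 [307, 218, 5, 6] [ 0.503 -0.21   0.042]
top red [315.8, 220.9] 17 [312, 220, 8, 3] [ 0.504  -0.2355  0.037 ]
scene yel [194.7, 183.0] 33 [192, 180, 6, 7] [ 0.5059 -0.2101  0.042 ]
scene red [186.2, 183.0] 20 [182, 182, 10, 3] [ 0.4988 -0.2394  0.037 ]
```

View pics/f4m.png

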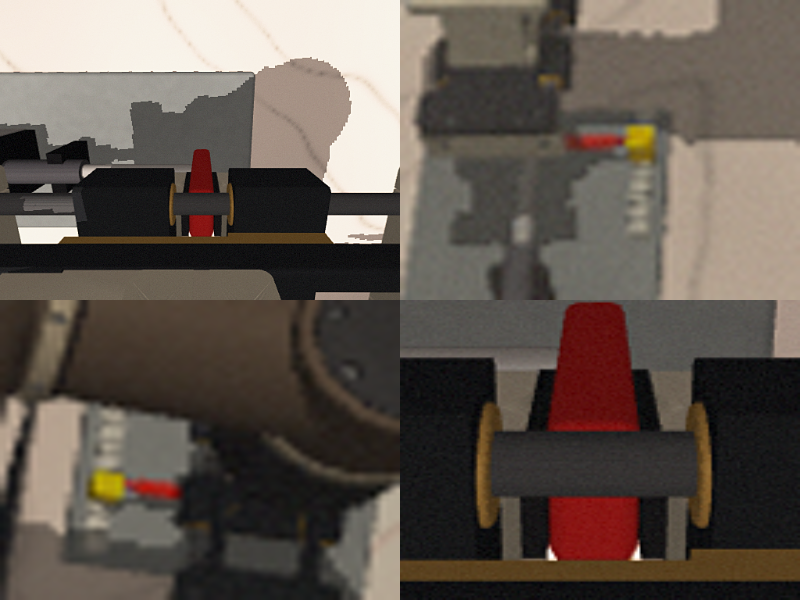

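Emit:
carry_out([
  [0,0.001,0,0,0,0],
  [0,0.0012,0,0,0,0],
  [0,0.0012,0,0,0,0],
  [0,0.0012,0,0,0,0],
])

```text
clock: 23.8
tool_pos: [0.4961, -0.273, 0.0758]
orientation: [-179.8, -0.0, -95.5]
force: [9.2, -2.3, -4.9]
opening: 0.0137
gripper_force: 30.0
```

```bash
python3 -c "
from m import *
for k in range(2):
    o,im=snap('top','f5top'); p=o['tool_pos']; print(o['clock'],p,-(p-np.array([.5431,-.2774,.0758]))@[.9957,-.0924,0],p@[.9957,-.0924,0])
# pointer arm columns vs clip, sub-pixel, both static views; feeder-y line through the clip centre predicts the row of the arm
fx=np.array([.9957,-.0924,0]);fy=np.array([.0924,.9957,0])
A={}
for n in('top','scene'):
    o,im=snap(n,'f5'+n); c=cam(n)
    for nm,lo,hi,z in(('yel',(20,150,90),(34,255,255),.036),('red',(0,150,90),(8,255,255),.037)):
        for q,ar,b in blobs(im,lo,hi,8):
            p=ray(c,[q],z)[0]
            if .4<p[0]<.6 and -.3<p[1]<-.15: print(n,nm,q,ar,p@fx,p@fy)
"
```

```text
23.8 [ 0.4961 -0.273   0.0758] 0.04719830169109229 0.5191981283089078
23.85 [ 0.4961 -0.273   0.0758] 0.047182100559106016 0.519214329440894
top yel [309.2, 220.4] 21 0.521781825899594 -0.1631053722616636
top red [316.4, 221.4] 13 0.5220376345059171 -0.19043172592063815
scene yel [194.7, 183.0] 33 0.5187093735647234 -0.16341344857465132
scene red [186.4, 182.6] 16 0.5170518137332343 -0.191696612176282
```

```bash
python3 -c "
from plant import workorder
print(workorder.close_job())"
```

```text
the job is handed in; nothing more can be done
None
```

The job is handed in at about 24 s: the three gold capsules stand centred on their rings to within about 1 mm, and the arm is still holding the rod out 47 mm, with the pointer level with the yellow clip to within about 1 mm by my measurements.

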